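# Third hand for fitting an elbow rest to a slit-lamp table

### The job

In the eye clinic, I am about to screw the grey elbow rest to the table and need a third hand. Turn the long captive hex nut on the bracket counter-clockwise about a quarter turn so its clamp arm is swung well clear of the seat, then put the elbow rest flat on the table in front of the sprung stop bar, centred on the bar and flush with it, and press it against the bar with a steady push of about 10 newtons, never more than 20. Keep that push steady for at least two seconds and finish while still holding it there, without letting go; leave everything else on the table where it is.

Things in the scene. Friction and masses are not known exactly. Their poses are not given: they have to be found in the camera images.
- rest_mid (a point): Centre, 30 mm above the underside, of the loose grey elbow rest (about 0.25 kg): base flange 64 (its x) x 120 (its y) x 14 mm high, on it an upright pad 38 (x) x 112 (y) mm reaching 60 mm above the underside. z up. Grip it across the 38 mm pad, above the flange. A half turn makes no difference. A long side of the flange goes against the stop bar.
- dock: Grey bracket fixed to the table. Origin on the table below the middle of the unpressed stop bar's front face; x points into the stop (press this way), y along the bar, z up. Seat: bare table at negative x; a seated rest, just touching, has its middle at x -32, y 0 mm. Housing behind the bar: x 35 to 90, y +-75, 16 mm high. Nut's foot plate: x -60 to 90, y 85 to 135, 10 mm high.
- stop_bar (a joint): Slide of the aluminium stop bar (120 mm long in y, its front face from 2 to 16 mm above the table): 0 = not pressed, grows in m as it is pushed along the bracket's x, to 0.019 at its hard end. Spring of 1000 N/m without preload: 10 N at 0.010.
- nut (a joint): Angle (rad) of the captive hex nut and its clamp arm about a vertical axis, counter-clockwise from above. 0 = arm across the seat (pointing to the bracket's -y), blocking it; 1.57 = arm along the bracket's +x, clear. Range 0 to 2.0; clear above 1.25. Light friction (0.06 N m); stays where left, does not rise as it turns.
- nut_grip (a point): On the nut's axis at grip height, 58 mm above the table; the frame turns with the nut, z up. Axis at x -30, y 110 mm of the bracket. Hexagon 30 mm across flats, 32 to 68 mm above the table; flats face the point's x and every 60 degrees from it. Below it the clamp arm, 20 mm wide, runs 90 mm along the point's -y, 22 to 32 mm above the table.
- case: Bystander, to be left alone: black spectacle case, 50 x 110 x 34 mm, long side along its y; origin at the centre of its underside.
- drops: Bystander, to be left alone: small white eye-drop bottle, 28 mm across, 62 mm tall; origin at the centre of its underside.
- jar: Bystander, to be left alone: amber glass jar with lid, 56 mm across, 75 mm tall; origin at the centre of its underside.
- sanitiser: Bystander, to be left alone: clear pump bottle, 68 mm across, 176 mm tall; origin at the centre of its underside.
- lens: Bystander, to be left alone: dark trial-lens ring lying flat, 38 mm across, 6 mm high; origin at the centre of its underside.
- dish: Bystander, to be left alone: round steel bowl, 120 mm across, 30 mm high; origin at the centre of its underside.
- eyepad: Bystander, to be left alone: cardboard box, 70 x 100 x 50 mm, long side along its y; origin at the centre of its underside.
There are look-alikes about, which are no part of the job. What is shaped like the part that bears rest_mid but pink is not meant.

How it is judged:
On the way, in this order (a step that is already met when the one before it is completed fails the run):
1. the nut is turned so that the clamp arm is clear of the seat (value of joint nut above 1.25 rad), for 0.2 s.
2. the elbow rest, flat, centred and flush, is pressed on the stop bar with 6 to 14 N for 1.5 s without a break (contact force between rest and stop_bar between 6 and 14 N and z of rest_mid in the frame of dock below 0.036 m and angle between rest_mid's own z axis and vertical below 0.08 rad and angle between the x axis of rest_mid and the x axis of dock, either way round below 0.08 rad and y of rest_mid in the frame of dock between -0.01 and 0.01 m and value of joint nut above 1.25 rad), for 1.5 s.
At the end, for the whole second after the job is handed in: The robot still holds the elbow rest (touching it with more than 2 N), at rest, pressed on the stop bar with 6 to 14 N, flat on the table (within 6 mm and 0.08 rad), square to the bar within 0.08 rad, centred on it within 10 mm, and the nut stands above 1.25 rad (all of step 2 and linear speed of rest below 0.01 m/s and contact force between any of the fingers, the arm and rest above 2 N); the arm keeps its last pose, push and grip.
It fails at once if the elbow rest is pressed on the stop bar with more than 20 N (contact force between rest and stop_bar above 20 N).
It fails at once if a bystander is moved more than 30 mm (distance of any of case, drops, jar, sanitiser, lens, dish, eyepad from where it was at the start of the episode above 0.03 m).
It also fails if it takes over 64 s, if anything falls off the work surface, if the arm or the gripper's body presses on something with over 40 N, if the wrist force passes 120 N, or if a joint passes its speed limit or range.

### The arm

A 7-joint arm with a two-finger parallel gripper is mounted at the origin on the work surface. World frame = base frame: x ahead of the robot, y to its left, z up, the work surface at z = 0. Lengths are in m, angles in rad, forces in N, time in s.
With the tool pointing down it reaches from about 0.35 to 0.9 m from the base axis. Payload 19.9 kg.
Tool frame: the origin (TCP) lies between the finger pads; the fingertips stand 19 mm ahead of it and the grasp point (between the pads) is the TCP; z points along the fingers, y is the direction in which the jaws open and shut (so a half turn about z gives the same grasp; the last joint's range is limited). The gripper opens to 94 mm and grips with 3 to 60 N. Pads are 16 mm wide; open, the fingers measure 119 mm over their backs; the gripper's body (75 mm by 177 mm) begins 78 mm behind the grasp point.
Start: joints at [-1.222, 0.417, -0.01, 1.614, 0.005, 1.111, -0.053], TCP at [0.238, 0.578, 0.224] pointing down, gripper open.
Joint ranges: [-2.81, 2.81], [-0.39, 2.02], [-1.27, 1.25], [0.06, 2.57], [-1.19, 4.33], [0.19, 2], [-2.82, 2.82]. Speed limits (rad/s): [1.89, 1.89, 2.39, 2.39, 3.01, 3.01, 3.01].

### API

Orientations are given as a 3x3 rotation matrix whose columns are the frame's x, y, z axes.
In Python, from rig import robot gives the robot as it stands. Calls block until the motion is done:
- robot.move_ptp(position, orientation): joint-space move of the TCP to a pose.
- robot.move_linear(position, velocity=0.15, frame=None, threshold=None): straight line of the TCP; frame=None keeps the orientation; velocity is the mean speed in m/s. With threshold (N) it stops when the force on the tool has changed by that much, and returns True; else False.
- robot.goto_joints(angles): joint-space move.
- robot.gripper_to(opening): finger opening in m; the grip force is fixed at half the most; returns when the fingers have stopped.
- robot.pause(seconds).
- robot.ik(position, orientation): joint angles nearest the present ones, or None.
- robot.get_state(): the state.
- robot.grab_frame(name): name is "scene" or "side" or "wrist"; returns the picture (480x640x3 uint8, red, green, blue); there is no depth.
- robot.camera_info(name): a dict with "fx", "fy", "cx", "cy" (pixels), "dist" ([k1, k2, p1, p2, k3] as OpenCV has them; the pictures are not rectified), "rvec" (rotation vector, rad) and "tvec" (3), from world to camera coordinates, as OpenCV has them. Camera axes: x right, y down, z forward; pixel columns grow to the right and rows downward; lengths in m; the calibration is good to about 2 mm. A picture is of the moment at which its call begins: read the wrist's pose just before it. camera_info takes no time and is no camera call; for the wrist camera it gives the pose at the moment of the call.
A pose or a line that the arm cannot do raises robot.PlanningError and nothing moves.
- robot.sign_off(): hands the job in, once; it reports no verdict.
The state is a dict: "time": time; "qpos": joint angles; "joint_vel": joint speeds; "effort": joint torques, N m; "ee_pos": TCP position; "tool_rot": TCP orientation; "force": force on the tool from outside, world axes, zero at the start; "moment": the same for the moment, N m; "opening": finger opening in m.
Only numpy, scipy, OpenCV 4.12 (cv2) and the standard library are available. Lean on these libraries where they do the work, as an engineer would, in place of code of your own. Each camera call takes 0.05 s, during which the arm holds its last target.

## Working session

There is one attempt and no reset: what is moved stays moved. The work goes in short steps, each a Python script; the robot and the scene stay as the last script left them, time stands still between calls to the robot, and variables do not carry over. Pictures are saved under pics/ and viewed, and the job is handed in when it is done.

```bash
mkdir -p pics; ls; python3 - <<'E'
from rig import robot
import cv2,json
for n in ["scene","side","wrist"]:
    print(n,robot.camera_info(n))
    cv2.imwrite(f"pics/{n}0.png",robot.grab_frame(n)[:,:,::-1])
s=robot.get_state();print(s)
E
```

```text
pics
scene {'fx': 622.7655705739307, 'fy': 622.7655705739307, 'cx': 313.60967033061394, 'cy': 243.72165960300615, 'dist': array([-0.15082473,  0.        ,  0.        ,  0.        ,  0.        ]), 'rvec': array([ 1.67615843,  1.5519398 , -0.86780764]), 'tvec': array([-0.09341525, -0.24481202,  1.91977167])}
side {'fx': 479.3369909876802, 'fy': 479.3369909876802, 'cx': 324.70253122121085, 'cy': 238.90398657217767, 'dist': array([-0.05912461,  0.        ,  0.        ,  0.        ,  0.        ]), 'rvec': array([ 2.19758883, -0.13865894,  0.06922759]), 'tvec': array([-0.53944468,  0.13584333,  1.18231711])}
wrist {'fx': 367.0034293356624, 'fy': 367.0034293356624, 'cx': 320.99812410553807, 'cy': 237.51099597370546, 'dist': array([-0.04404375,  0.        ,  0.        ,  0.        ,  0.        ]), 'rvec': array([-2.41352831, -1.61480083, -0.22301922]), 'tvec': array([-0.62344178, -0.02869612,  0.39155246])}
{'time': 0.15, 'qpos': array([-1.22149599,  0.41780578, -0.01030208,  1.61403839,  0.00467641,
        1.11072075, -0.052964  ]), 'joint_vel': array([-1.08124059e-03, -1.29655098e-03,  7.25119650e-04, -6.30624914e-04,
        6.62341395e-04,  5.49954571e-05,  2.29432208e-03]), 'effort': array([ 2.24443509e-03, -8.51526117e+01,  6.38947450e-01, -4.26132345e+01,
       -4.90016607e-02,  1.71746488e-02,  1.34038773e-04]), 'ee_pos': array([0.23797458, 0.57761641, 0.22398734]), 'tool_rot': array([[-9.24616816e-01,  3.80898478e-01, -3.06616935e-04],
       [ 3.80898597e-01,  9.24616382e-01, -8.97344831e-04],
       [-5.82942391e-05, -9.46490080e-04, -9.99999550e-01]]), 'force': array([-0.51541869, -0.67454133, -0.38395915]), 'moment': array([-0.0228492 , -0.02458511, -0.01868497]), 'opening': 0.09406973447991536}
```

View pics/scene0.png

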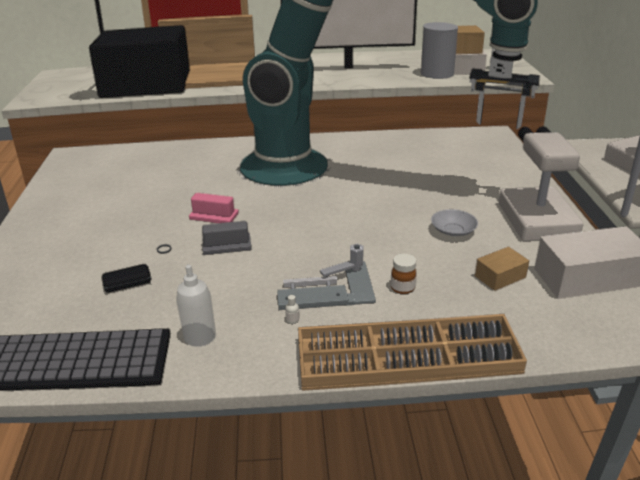

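View pics/side0.png

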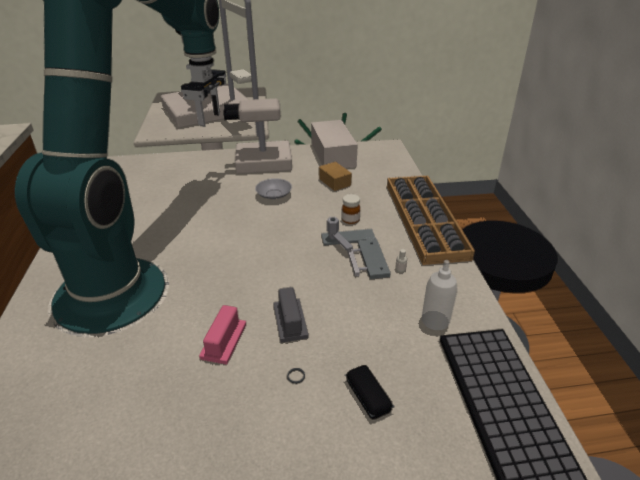

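View pics/wrist0.png

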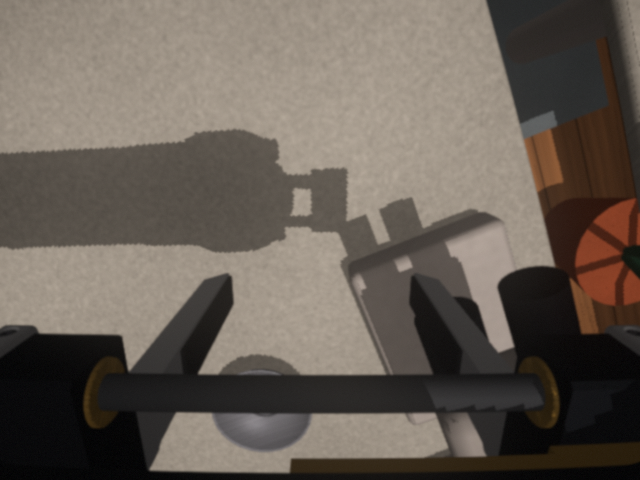

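The scene view shows the nut at about (357,250), the bracket at (325,290), the grey rest at (226,237) and the pink look-alike at (213,207). The side view agrees. I'll get rough positions from these by ray casting.

```bash
cat > h.py <<'E'
import numpy as np,cv2
from rig import robot
def cam(n):
    c=robot.camera_info(n);K=np.array([[c["fx"],0,c["cx"]],[0,c["fy"],c["cy"]],[0,0,1]]);R=cv2.Rodrigues(c["rvec"])[0]
    return dict(K=K,d=c["dist"],R=R,t=np.array(c["tvec"]),rvec=c["rvec"])
def ray(c,uv):
    u=cv2.undistortPoints(np.array(uv,float).reshape(-1,1,2),c["K"],c["d"]).reshape(-1,2)
    d=np.c_[u,np.ones(len(u))]@c["R"]; return -c["R"].T@c["t"],d
def plane(c,uv,z):
    o,d=ray(c,uv); return o+d*((z-o[2])/d[:,2])[:,None]
def proj(c,P):
    return cv2.projectPoints(np.array(P,float).reshape(-1,3),c["rvec"],c["t"],c["K"],c["d"])[0].reshape(-1,2)
def down(yaw): # tool y axis (jaw dir) at world angle yaw, z down
    y=np.array([np.cos(yaw),np.sin(yaw),0]);z=np.array([0,0,-1.]);return np.c_[np.cross(y,z),y,z]
def shot(n,name):
    c=cam(n);im=robot.grab_frame(n);cv2.imwrite(f"pics/{name}.png",im[:,:,::-1]);np.savez(f"pics/{name}.npz",**c);return c,im
E
python3 - <<'E'
from h import *
np.set_printoptions(precision=4,suppress=True)
s=cam("scene");d=cam("side");w=cam("wrist")
print("nut",plane(s,[(357,247)],.068),plane(d,[(333,219)],.068))
print("rest",plane(s,[(226,229)],.060),plane(d,[(288,298)],.060))
print("housing",plane(s,[(278,305),(374,302)],.01),"plate d",plane(d,[(388,275),(369,231)],.01))
for n,uv,z in [("case",(127,277),.03),("drops",(291,300),.06),("jar",(404,262),.075),("san",(188,270),.17),("lens",(164,248),.006),("dish",(454,222),.03),("eyepad",(503,262),.05),("pink",(213,203),.06)]:
    print(n,plane(s,[uv],z))
st=robot.get_state();T=st["tool_rot"];print("wristcam in tool",T.T@(-w["R"].T@w["t"]-st["ee_pos"]),"\n",T.T@w["R"].T)
E
```

```text
nut [[0.5868 0.1547 0.068 ]] [[0.5869 0.1579 0.068 ]]
rest [[ 0.4656 -0.1462  0.06  ]] [[ 0.443  -0.1357  0.06  ]]
housing [[ 0.7058 -0.0279  0.01  ]
 [ 0.7147  0.1763  0.01  ]] plate d [[ 0.7032 -0.029   0.01  ]
 [ 0.6939  0.1691  0.01  ]]
case [[ 0.6012 -0.3665  0.03  ]]
drops [[0.7552 0.0002 0.06  ]]
jar [[0.6656 0.2464 0.075 ]]
san [[ 0.7881 -0.1896  0.17  ]]
lens [[ 0.4508 -0.3062  0.006 ]]
dish [[0.4397 0.4194 0.03  ]]
eyepad [[0.6522 0.4748 0.05  ]]
pink [[ 0.3326 -0.187   0.06  ]]
wristcam in tool [ 0.0784 -0.0011 -0.1603] 
 [[-0.0008 -0.9623 -0.272 ]
 [ 1.     -0.0009  0.0002]
 [-0.0004 -0.272   0.9623]]
```

```bash
python3 - <<'E'
from h import *
robot.move_ptp([.70,.08,.28],down(np.pi/2)); shot("wrist","w1")
robot.move_ptp([.54,-.14,.28],down(np.pi/2)); shot("wrist","w2")
print(robot.get_state()["time"])
E
```

```text
3.7333
```

View pics/w1.png

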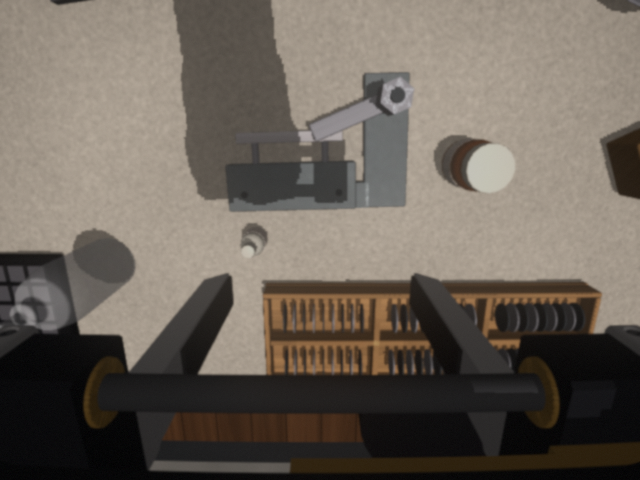

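View pics/w2.png

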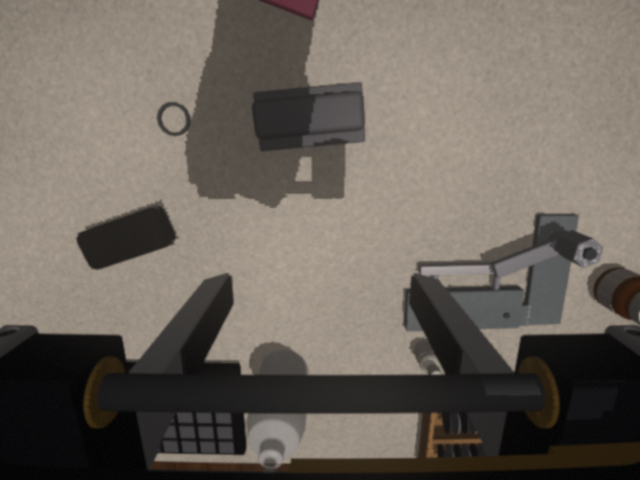

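w1 shows the foot plate (365..410, 73..206), housing (227..356, 162..210), the bar's front edge at about row 133, the nut at (397,95) and the arm at an angle of roughly 0.35 rad. w2 shows the rest at (253..364, 83..150). I'll enlarge crops to read the edges precisely.

```bash
python3 - <<'E'
import cv2
a=cv2.imread("pics/w1.png")[60:225,215:425];cv2.imwrite("pics/c1.png",cv2.resize(cv2.convertScaleAbs(a,alpha=1.6,beta=10),None,fx=3.6,fy=3.6,interpolation=cv2.INTER_CUBIC))
a=cv2.imread("pics/w2.png")[70:160,240:380];cv2.imwrite("pics/c2.png",cv2.resize(cv2.convertScaleAbs(a,alpha=2.2,beta=10),None,fx=5,fy=5,interpolation=cv2.INTER_CUBIC))
E
```

```text
(no output)
```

View pics/c1.png

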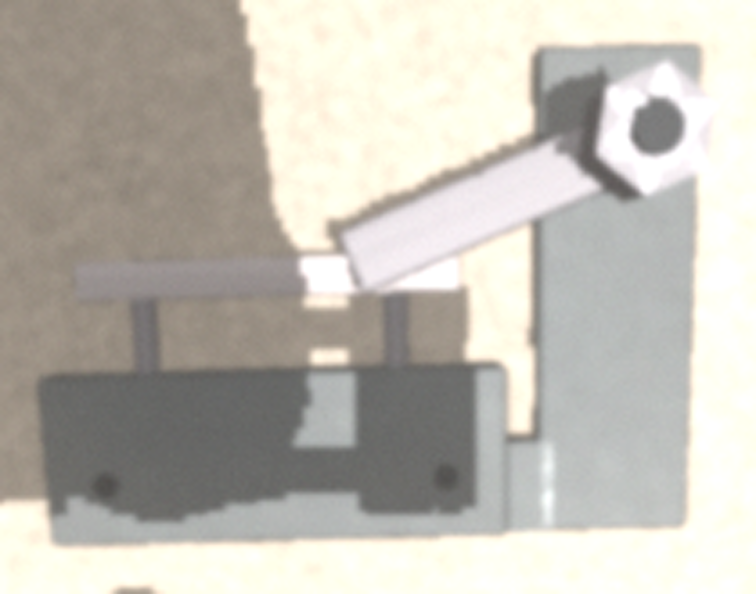

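View pics/c2.png

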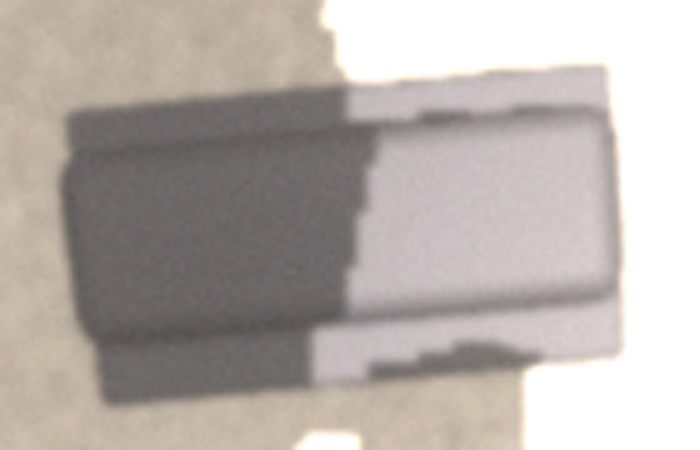

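```bash
cat > fit.py <<'E'
from h import *
np.set_printoptions(precision=4,suppress=True)
def L(n): return dict(np.load(f"pics/{n}.npz"))
def up(p,s,o): return (np.array(p,float)+.5)/s-.5+np.array(o)
def fit(model,w):  # 2D rigid
    m0,w0=model.mean(0),w.mean(0);U,S,V=np.linalg.svd((model-m0).T@(w-w0));R=(U@np.diag([1,np.linalg.det(U@V)])@V).T
    return R,w0-R@m0,np.linalg.norm((model@R.T+w0-R@m0)-w,axis=1)
E
cat > f1.py <<'E'
from fit import *
w1,w2=L("w1"),L("w2")
pts=[((42,378),.016,(35,-75)),((503,363),.016,(35,75)),((505,530),.016,(90,75)),((52,543),.016,(90,-75)),
((537,47),.01,(-60,85)),((699,47),.01,(-60,135)),((685,525),.01,(90,135)),((77,263),.016,(0,-60)),((460,253),.016,(0,60)),((657,127),.068,(-30,110))]
W=np.array([plane(w1,[up(p,3.6,(215,60))],z)[0,:2] for p,z,_ in pts]);M=np.array([m for *_,m in pts])/1e3
R,t,e=fit(M,W);print("dock",t,"yaw",np.arctan2(R[1,0],R[0,0]),"res mm",e*1e3)
print("nut meas",W[-1],"model",R@M[-1]+t)
a=plane(w1,up([(362,292),(340,232)],3.6,(215,60)),.032)[:,:2].mean(0);v=R.T@(a-W[-1]);print("nut angle",np.arctan2(v[0],-v[1]),np.linalg.norm(v))
P=plane(w2,up([(70,118),(607,66),(620,355),(105,402)],5,(240,70)),.014)[:,:2]
M2=np.array([(-32,-60),(-32,60),(32,60),(32,-60)])/1e3
R2,t2,e2=fit(M2,P);print("rest",t2,"yaw",np.arctan2(R2[1,0],R2[0,0]),e2*1e3)
q=plane(w2,up([(75,155),(608,108),(615,295),(90,333)],5,(240,70)),.058)[:,:2];print("pad centre",q.mean(0))
E
python3 f1.py
```

```text
dock [0.6171 0.0436] yaw 0.024774191989976425 res mm [2.4082 1.5603 1.9972 1.4019 0.9026 2.0385 1.1329 1.5424 0.8089 0.0714]
nut meas [0.5843 0.1528] model [0.5843 0.1528]
nut angle 0.37621890435104055 0.08942608201835331
rest [ 0.4438 -0.1527] yaw 0.08809627340347329 [2.0533 1.5085 2.2356 1.82  ]
pad centre [ 0.443  -0.1521]
```

```bash
python3 - <<'E'
from h import *
np.set_printoptions(precision=3,suppress=True)
p=[.5843,.1528]
robot.gripper_to(.07)
robot.move_ptp(p+[.16],down(.401))
hit=robot.move_linear(p+[.058],velocity=.08,threshold=8)
s=robot.get_state();print(hit,s["ee_pos"],s["force"],s["time"])
if not hit:
    robot.gripper_to(.02)
    s=robot.get_state();print(s["opening"],s["force"],s["moment"],s["qpos"],s["time"])
shot("scene","s1");shot("wrist","w3")
E
```

```text
False [0.585 0.153 0.058] [-0.097 -0.954  0.307] 7.2083
0.029877118868910646 [ 2.025  1.349 -1.721] [ 0.087 -0.456  0.001] [-0.561  0.604  0.337  1.797 -0.269  0.785  0.314] 7.9083
```

View pics/w3.png

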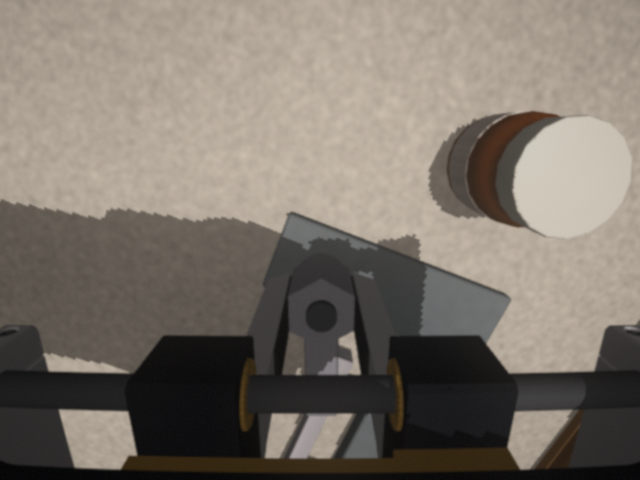

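The nut is held across its flats: the opening reads 29.9 mm and w3 shows the nut between the pads at (321,315). Next I turn it in steps.

```bash
python3 - <<'E'
from h import *
np.set_printoptions(precision=3,suppress=True)
s=robot.get_state();p=s["ee_pos"].copy();p0=[.5843,.1528,.058]
R=s["tool_rot"];y0=np.arctan2(R[1,1],R[0,1]);print(y0)
print(robot.ik(p0,down(y0+1.2)))
for k in range(1,6):
    robot.move_ptp(p0,down(.401+k*.245))
    s=robot.get_state();R=s["tool_rot"];print(np.arctan2(R[1,1],R[0,1]),s["ee_pos"],s["force"],s["moment"],s["qpos"][6],s["opening"])
print(s["time"]);shot("scene","s2")
E
python3 - <<'E'
import cv2
a=cv2.imread("pics/s2.png")[200:330,240:440];cv2.imwrite("pics/c3.png",cv2.resize(a,None,fx=4,fy=4))
E
```

```text
0.4010123306069085
[-0.336  0.58   0.039  1.789 -0.031  0.773  1.319]
0.6471549364834202 [0.585 0.153 0.058] [ 3.68   2.881 -2.901] [ 0.401 -0.996  0.057] 0.5194989184527129 0.029980459393103797
0.8922133930719649 [0.585 0.153 0.058] [ 6.736  4.239 -4.817] [ 0.655 -1.218  0.086] 0.7244333882198457 0.02985334848706692
1.1373234845374878 [0.585 0.153 0.058] [ 6.798  4.456 -5.692] [ 0.882 -1.469  0.056] 0.9297676399050173 0.029666469965421275
1.3823785761520075 [0.585 0.154 0.058] [ 6.696  6.128 -6.494] [ 1.13  -1.563  0.043] 1.1354929543497332 0.029645705417276215
1.62757201070722 [0.585 0.154 0.058] [ 7.577  7.555 -6.822] [ 1.425 -1.675  0.026] 1.3417450560345665 0.030011280407254266
9.6083
```

View pics/c3.png

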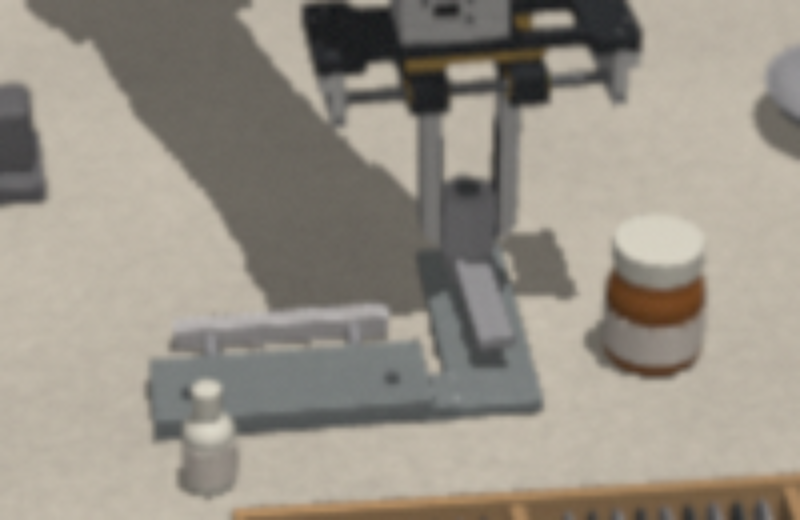

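```bash
python3 - <<'E'
from h import *
np.set_printoptions(precision=3,suppress=True)
robot.gripper_to(.06)
s=robot.get_state();print(s["opening"],s["force"])
robot.move_linear([.585,.154,.17],velocity=.12)
shot("scene","s3")
r=[.4434,-.1524]
print(robot.ik(r+[.16],down(.088)),robot.ik(r+[.16],down(.088+np.pi)))
print(robot.ik([.58,.043,.04],down(.025)))
robot.gripper_to(.072)
robot.move_ptp(r+[.18],down(.088))
shot("wrist","w4");print(robot.get_state()["time"])
E
```

```text
0.060131848070141145 [ 0.319  0.468 -0.667]
[-0.144  0.236  0.465  2.067 -0.138  0.867  0.488] [-0.637  0.392  1.092  2.079 -0.44   0.923 -2.355]
[-0.4    0.604  0.356  1.862 -0.302  0.728  0.15 ]
13.2
```

View pics/w4.png

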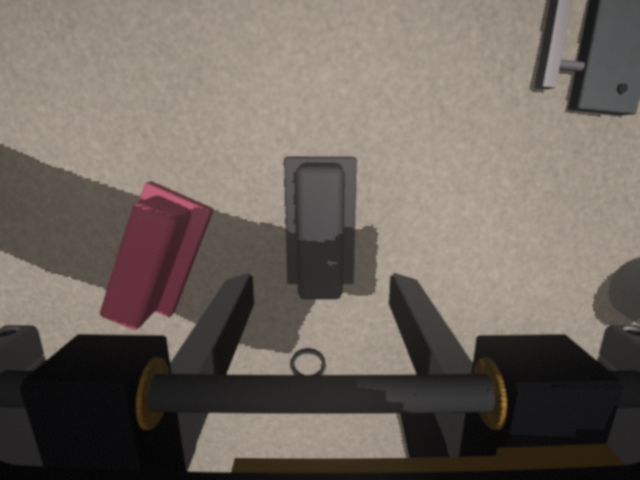

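View pics/s3.png

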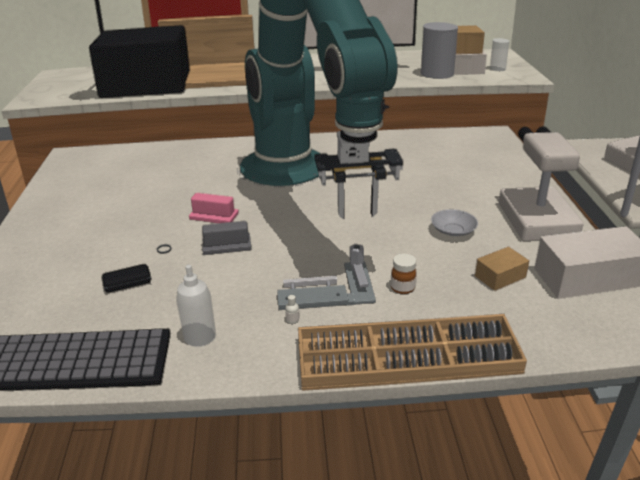

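w4 shows the rest square in the jaw frame, flange columns 285..356 centred at 320. The pink one stays clear of the fingers. s3 shows the clamp arm along +x, clear of the seat. Next is the grasp.

```bash
python3 - <<'E'
from h import *
np.set_printoptions(precision=3,suppress=True)
r=[.4434,-.1524]
hit=robot.move_linear(r+[.040],velocity=.1,threshold=8)
s=robot.get_state();print(hit,s["ee_pos"],s["force"])
robot.gripper_to(.025)
s=robot.get_state();print(s["opening"],s["ee_pos"],s["force"],s["time"])
robot.move_linear(r+[.12],velocity=.1)
s=robot.get_state();print(s["opening"],s["force"],s["time"])
shot("wrist","w5");shot("side","d5")
E
```

```text
False [ 0.444 -0.152  0.04 ] [-0.14  -0.222  0.859]
0.037837363857545735 [ 0.443 -0.152  0.04 ] [0.488 0.306 1.381] 15.375
0.03776222560654326 [-0.835  0.338 -2.836] 16.325
```

View pics/w5.png

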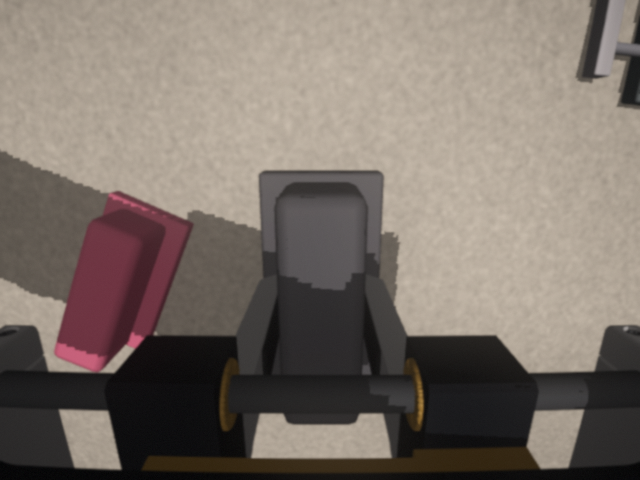

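View pics/d5.png

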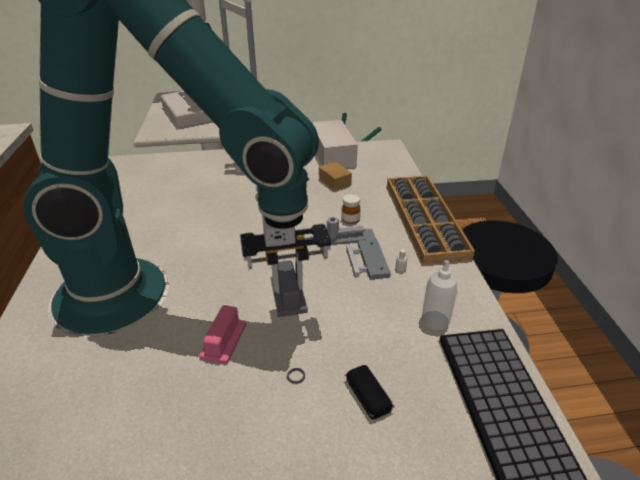

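```bash
python3 - <<'E'
from fit import *
w=L("w5");P=plane(w,[(260,172),(383,172)],.094)
s=robot.get_state();print((P-s["ee_pos"])@s["tool_rot"])
R=np.array([[np.cos(.0248),-np.sin(.0248)],[np.sin(.0248),np.cos(.0248)]]);t=np.array([.6175,.0440])
off=((P-s["ee_pos"])@s["tool_rot"])[:,0].mean()-.060; print("rest offset along tool x",off)
a=t+R@np.array([-.062,-off])
robot.move_ptp(list(a)+[.12],down(.0248))
hit=robot.move_linear(list(a)+[.060],velocity=.1)
f0=robot.get_state()["force"]
hit=robot.move_linear(list(a)+[.034],velocity=.02,threshold=3)
s=robot.get_state();print(hit,s["ee_pos"],f0,s["force"],s["opening"],s["time"])
shot("wrist","w6");shot("scene","s6")
E
```

```text
[[ 0.0597 -0.0303  0.0254]
 [ 0.0597  0.0315  0.0254]]
rest offset along tool x -0.00032049920907727125
True [0.5554 0.0428 0.0399] [ 0.3189  0.5764 -1.7949] [-0.0453 -1.0961  4.5927] 0.037719938195097336 19.0083
```

View pics/w6.png

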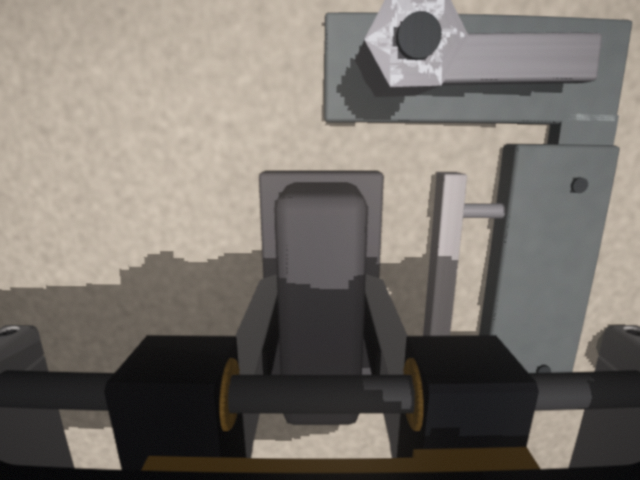

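View pics/s6.png

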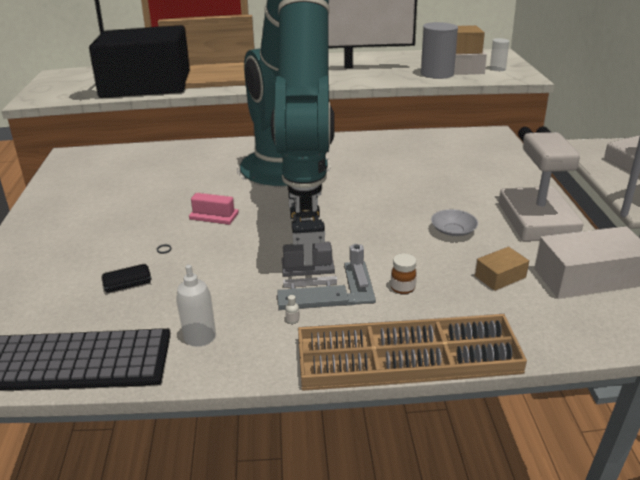

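```bash
python3 - <<'E'
from fit import *
import cv2
a=cv2.imread("pics/w6.png")[160:345,370:520];cv2.imwrite("pics/c6.png",cv2.resize(cv2.convertScaleAbs(a,alpha=1.6,beta=10),None,fx=3.2,fy=3.2,interpolation=cv2.INTER_CUBIC))
E
```

```text
(no output)
```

View pics/c6.png

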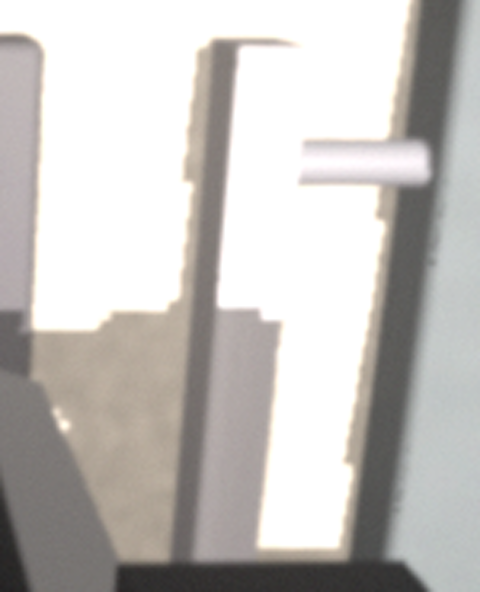

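```bash
python3 - <<'E'
from fit import *
w=L("w6");s=robot.get_state()
f=lambda p,z:plane(w,up(p,3.2,(370,160)),z)
for n,p,z in [("bar",[(239,46),(192,560)],.016),("housing",[(463,20),(388,555)],.016),("flange",[(43,48),(30,360)],.014)]:
    q=f(p,z);d=q[0]-q[1];print(n,q,"dir of y: yaw",np.arctan2(-d[0],d[1]))
print("tcp",s["ee_pos"])
q=plane(w,[(420,35)],.068);print("nut",q)
E
```

```text
bar [[0.6159 0.1032 0.016 ]
 [0.6181 0.0129 0.016 ]] dir of y: yaw 0.02409304413202404
housing [[0.651  0.1083 0.016 ]
 [0.6533 0.0144 0.016 ]] dir of y: yaw 0.025000087250168022
flange [[0.5856 0.1018 0.014 ]
 [0.587  0.0494 0.014 ]] dir of y: yaw 0.027422910047212635
tcp [0.5554 0.0428 0.0399]
nut [[0.5856 0.1533 0.068 ]]
```

The bar and the flange are parallel to within 3 mrad, their ends line up to about 1 mm, and the gap is about 30 mm. I'll lighten the table contact slightly and push in small steps while watching the force.

```bash
python3 - <<'E'
from fit import *
ax=np.array([np.cos(.0248),np.sin(.0248),0])
F=down(.0248)
s=robot.get_state();b=s["ee_pos"].copy();b[2]=.0402
robot.move_linear(b,velocity=.01,frame=F); robot.pause(.2)
s=robot.get_state();print(s["ee_pos"],s["force"])
robot.move_linear(b+ax*.026,velocity=.03,frame=F);robot.pause(.2)
ss=[robot.get_state() for _ in range(5)];f0=np.mean([x["force"]for x in ss],0);print("pre",f0,ss[0]["ee_pos"])
open("base.txt","w").write(repr((b.tolist(),f0.tolist())))
for k in range(1,13):
    robot.move_linear(b+ax*(.026+.001*k),velocity=.02,frame=F);robot.pause(.1)
    s=robot.get_state();fx=-(s["force"]-f0)@ax;print(k,((s["ee_pos"]-b)@ax*1e3).round(2),fx.round(2),s["force"],s["opening"].round(4))
    if fx>7:break
print(s["time"])
E
```

```text
[0.5552 0.0428 0.0401] [-0.4037  0.3551 -3.128 ]
pre [ 0.05   -0.1773 -2.3273] [0.5813 0.0434 0.0402]Traceback (most recent call last):
  File "<stdin>", line 12, in <module>
AttributeError: 'float' object has no attribute 'round'
```

```bash
python3 - <<'E'
from fit import *
ax=np.array([np.cos(.0248),np.sin(.0248),0])
F=down(.0248)
b=np.array([0.5552,.0428,.0399])
f0=None
for k in range(1,16):
    robot.move_linear(b+ax*(.026+.001*k),velocity=.02,frame=F);robot.pause(.1)
    s=robot.get_state()
    if f0 is None:f0=s["force"]
    fx=-float((s["force"]-f0)@ax);print(k,round(float((s["ee_pos"]-b)@ax)*1e3,2),round(fx,2),s["force"],s["ee_pos"][2])
    if fx>6.5:break
print(s["time"],s["opening"])
E
```

```text
1 27.04 -0.0 [-0.907  -1.2772 -0.2733] 0.039939379571060085
2 27.96 1.08 [-1.9988 -0.8706  1.5315] 0.039938930264026624
3 28.9 2.54 [-3.4952  0.7148  3.9312] 0.039918495124657956
4 30.02 2.76 [-3.7115  0.3474  3.2525] 0.0399272826709215
5 30.5 7.2 [-8.1345 -0.3905  8.5463] 0.039913778947757876
22.875 0.03766466340390576
```

```bash
python3 - <<'E'
from fit import *
ax=np.array([np.cos(.0248),np.sin(.0248),0])
F=down(.0248)
b=np.array([0.5552,.0428,.0399])
for z in (.0402,.0405):
    p=b+ax*.0305;p[2]=z
    robot.move_linear(p,velocity=.01,frame=F);robot.pause(.2)
    s=robot.get_state();print(z,s["ee_pos"],s["force"],s["force"]@ax)
b[2]=.0405
for k in range(1,6):
    robot.move_linear(b+ax*(.0305+.001*k),velocity=.02,frame=F);robot.pause(.15)
    s=robot.get_state();print(k,round(float((s["ee_pos"]-b)@ax)*1e3,2),s["force"],s["ee_pos"][2])
    if -s["force"]@ax>7: break
print(s["time"],s["opening"]);shot("wrist","w7");shot("side","d7")
E
python3 - <<'E'
import cv2
a=cv2.imread("pics/w7.png")[0:345,240:640];cv2.imwrite("pics/c7.png",cv2.resize(cv2.convertScaleAbs(a,alpha=1.3,beta=10),None,fx=1.7,fy=1.7,interpolation=cv2.INTER_CUBIC))
E
```

```text
0.0402 [0.5857 0.0436 0.0401] [-1.7519  0.2882 -2.0992] -1.7442616452515105
0.0405 [0.5857 0.0436 0.0405] [-0.3474  0.0291 -3.3584] -0.3465425061006571
1 31.44 [-1.471   0.0977 -2.6577] 0.040471215843698935
2 32.42 [-2.9081  0.1463 -2.5528] 0.04047755838867843
3 33.43 [-3.2462 -0.4189 -2.1232] 0.04047283384288052
4 34.4 [-4.3477 -0.169  -1.2689] 0.04045116378744896
5 35.35 [-4.9457 -0.2852 -0.0397] 0.04046473680624935
25.775 0.03750295717489293
```

View pics/c7.png

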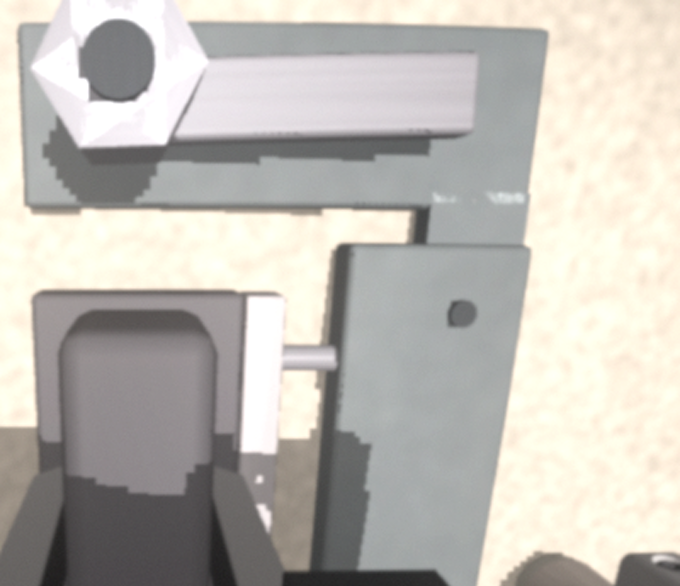

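Clean spring behaviour: contact at about 30.3 mm, then about 1 N per mm. The flange lies along the bar and their ends match in the picture. I'll go on to 10 N.

```bash
python3 - <<'E'
from fit import *
ax=np.array([np.cos(.0248),np.sin(.0248),0])
F=down(.0248)
b=np.array([0.5552,.0428,.0405])
for x in (.0375,.039,.0405):
    robot.move_linear(b+ax*x,velocity=.015,frame=F);robot.pause(.25)
    s=robot.get_state();print(x,round(float((s["ee_pos"]-b)@ax)*1e3,2),s["force"],s["ee_pos"])
for i in range(6):
    robot.pause(.4);s=robot.get_state();print(s["force"]@ax,s["force"][2],round(float((s["ee_pos"]-b)@ax)*1e3,2),s["moment"])
print(s["time"],s["opening"]);shot("wrist","w8");shot("scene","s8");shot("side","d8")
E
python3 - <<'E'
import cv2
a=cv2.imread("pics/w8.png")[0:345,240:640];cv2.imwrite("pics/c8.png",cv2.resize(cv2.convertScaleAbs(a,alpha=1.3,beta=10),None,fx=1.7,fy=1.7,interpolation=cv2.INTER_CUBIC))
E
```

```text
0.0375 37.13 [-7.2773 -0.1517  1.4887] [0.5923 0.0437 0.0405]
0.039 38.46 [-8.5277  0.0069  2.7586] [0.5937 0.0437 0.0405]
0.0405 39.77 [-10.1396  -1.2195   4.2827] [0.595  0.0438 0.0404]
-9.681279852615788 4.200676027541853 39.78 [-0.1237  2.4375  0.0433]
-10.325000617186406 3.507260419829561 39.76 [-0.0924  2.3971  0.0777]
-10.339345362621273 3.3083949653438633 39.77 [-0.0979  2.4049  0.0293]
-9.808104826496555 4.341498580764345 39.78 [-0.1033  2.4273  0.1109]
-10.291192050193397 3.548980812774103 39.76 [-0.0778  2.3477  0.1316]
-10.110321970943708 3.783334290340983 39.76 [-0.1877  2.4206  0.1224]
29.8083 0.03759502737448272
```

View pics/c8.png

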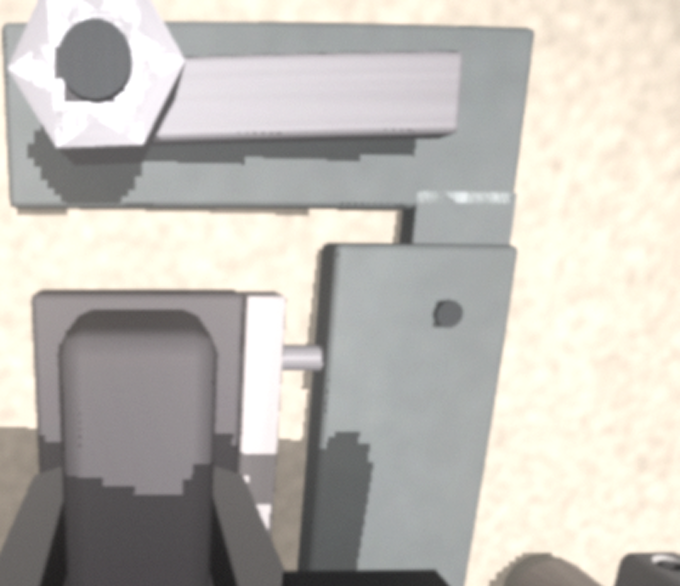

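View pics/d8.png

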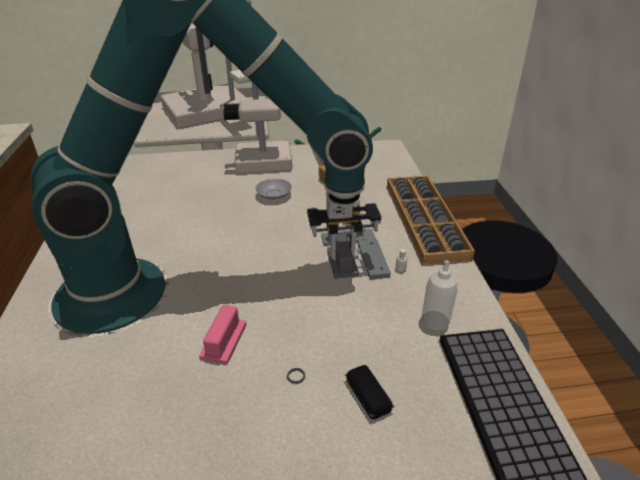

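View pics/s8.png

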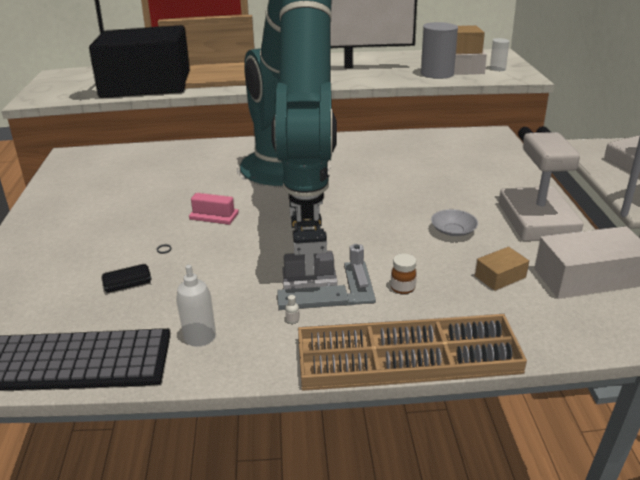

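All views agree: the rest is flush and centred on the bar, the clamp arm is clear and the bystanders haven't moved. I hand in while still pushing.

```bash
python3 - <<'E'
from h import *
robot.pause(.5);s=robot.get_state();print(s["force"],s["ee_pos"],s["opening"],s["time"],abs(s["joint_vel"]).max())
robot.sign_off()
E
```

```text
[-11.28873907  -0.99138713   4.0739586 ] [0.59493832 0.04378873 0.04042479] 0.037850553333885914 30.4583 0.0018360274674997868
the job is handed in; nothing more can be done
```

The job is handed in, with the arm still gripping the elbow rest and pushing it against the stop bar at about 10 N.

- **Nut:** I turned it counter-clockwise from about 0.38 rad to about 1.6 rad. The clamp arm now lies along the bracket's +x and is clear of the seat.
- **Placing:** I set the grey rest down 30 mm in front of the bar, square to it within about 3 mrad and centred to about 1 mm. I then pushed it against the bar in small steps.
- **Push:** The wrist force along the bar's direction stayed between 9.7 and 10.3 N for about 2.5 s. The bar moved about 9.5 mm, which by its spring means about 9.5 N.
- **Last checks:** The final reading, just before handing in, was higher at about 11.3 N. That reading includes sensor noise and a little table friction, and it is still inside the 6–14 N band. The grip opening was 37.9 mm on the 38 mm pad.
- **Table contact:** My first try at sliding the rest in pressed it onto the table with up to about 9 N. I raised the tool 0.6 mm, which removed most of the friction. In the final pose the table is again carrying a light load, about 4 N upward on the wrist.
- **Bystanders:** In the last scene and side pictures they look unmoved, judged by eye rather than measured.

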